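# Demagnetise the plug gauges

### The arm

A 6-joint arm with a two-finger parallel gripper is mounted at the origin on a cart in front of the work surface, level with it; the furniture and walls round the work are solid. World frame = base frame: x ahead of the robot, y to its left, z up, the work surface at z = 0. Lengths are in mm, angles in rad, forces in N, time in s.
With the tool pointing down it reaches from about 325 to 750 mm from the base axis. Payload 7.6 kg.
Tool frame: the origin (TCP) lies midway between the tips of the shut fingers; the grasp point (between the pads) lies 19 mm behind it; z points along the fingers, y is the line along which they close (so a half turn about z gives the same grasp; the last joint's range is limited). The gripper opens to 85 mm and grips with 20 to 120 N. Pads are 22 mm wide; open, the fingers measure 114 mm over their backs; the gripper's body (76 mm by 85 mm) begins 54 mm behind the grasp point. The pads swing forward as they close: fully open they stand 13 mm farther back than shut.
Start: joints at [1.083, 0.052, 1.401, -0, 1.689, -0.07], TCP at [213.006, 479.869, 231.323] pointing down, gripper open.
Joint ranges: [-2.9, 2.9], [-0.91, 2.17], [0.12, 2.37], [-1.06, 4.2], [0.26, 2.73], [-2.93, 2.93]. Speed limits (rad/s): [2.57, 2.57, 3.01, 3.14, 3.14, 3.14].

### API

Orientations are given as a unit quaternion [w, x, y, z].
In Python, from bench import env, imaging gives the robot as it stands.
- The arm moves only by the tool send_rows, never from a script. Its argument "moves" is a list of rows, each a list of 5 numbers: the finger opening in mm, from 0 to 85.4, then the shift along the tool's x, y, z in mm, then the turn about the tool's z in rad. In form: [[claw, x, y, z, roll], ...]. A call has 1 to 20 rows; each row is the pose to reach, as a shift and turn from the pose commanded when the call began, along the tool's axes at that moment; what a row does not reach only later rows make up. A row lasts 1/10 s, in which the tool goes at most 50 mm and 8.59 degrees, less where a joint would pass 70% of its speed; a pose out of reach is approached as far as the arm can. A call with a gripper value outside its range is refused whole. The fingers move at their own pace and stop on an object; "force" is the grip in N (left out, the last holds). Time passes only in rows, so rows that repeat a pose let the fingers close. It gives the time, the measured TCP pose, the force, the opening and the grip force at its end, in the units of the state.
- env.state(): the state, without advancing time (a new reading comes with each control period).
- imaging.capture(name): name is "scene" or "top" or "wrist"; returns (picture, depth): 480x640x3 uint8, red, green, blue; 480x640 float32, mm along the optical axis (not along the pixel's ray), 0 where there is no reading.
- imaging.get_calibration(name): a dict with "K" (3x3 intrinsics, pixels), "eye" and "rotation" of the camera in the world. Camera axes: x right, y up, looking along -z (the intrinsics and any distortion apply to the point x, -y, -z); pixel columns grow to the right and rows downward; lengths in mm; the calibration is good to about 2 mm. The wrist camera is an equidistant fisheye: a pixel r from the principal point sees the ray r / f radians off the axis. A picture is of the moment at which its call begins: read the wrist's pose just before it. get_calibration takes no time and is no camera call; for the wrist camera it gives the pose at the moment of the call.
- env.finish_job(): hands the job in; it is judged then, once.
The state is a dict: "time": time; "joints": joint angles; "joint_velocities": joint speeds; "joint_torque": joint torques, N m; "tcp_pos": TCP position; "tcp_rot": TCP orientation; "force": force on the tool from outside, world axes, zero at the start; "moment": the same for the moment, N m; "opening": finger opening in mm; "gripper_force": force on a finger pad.
Only numpy, scipy, OpenCV 4.12 (cv2) and the standard library are available. Lean on these libraries where they do the work, as an engineer would, in place of code of your own. Each camera call takes 0.05 s, during which the arm holds its last target. There are 200 camera calls.

### The job

Draw every plug gauge out of its tight cutout in the fitted case by its handle, working it loose with small turns so that the case is neither lifted nor tipped off the worktop, and stand each upright on the aluminium plate of the demagnetiser. When all of them stand there, switch the demagnetiser on: raise the sprung guard, push the toggle beneath it right over to the back, and then bring the guard forward so that it drops shut again. Leave the other things on the worktop where they are.

Things in the scene. Friction and masses are not known exactly. Their poses are not given: they have to be found in the camera images.
- gauge_0_mid (a point): steel plug gauge, upright (z along it), 81 mm long: measuring end 26 mm across, 34 mm long, at the foot; then a collar 34 mm across, 5 mm high; then a round handle 18 mm across, 42 mm long. This point: on its axis, 40 mm above the foot, 1 mm above the collar, 41 mm below the top. 0.11 to 0.23 kg. Starts with its measuring end in a cutout of the case, collar at the foam. All alike; may be absent
- gauge_1_mid (a point): steel plug gauge, upright (z along it), 81 mm long: measuring end 26 mm across, 34 mm long, at the foot; then a collar 34 mm across, 5 mm high; then a round handle 18 mm across, 42 mm long. This point: on its axis, 40 mm above the foot, 1 mm above the collar, 41 mm below the top. 0.11 to 0.23 kg. Starts with its measuring end in a cutout of the case, collar at the foam. All alike; may be absent
- gauge_2_mid (a point): steel plug gauge, upright (z along it), 81 mm long: measuring end 26 mm across, 34 mm long, at the foot; then a collar 34 mm across, 5 mm high; then a round handle 18 mm across, 42 mm long. This point: on its axis, 40 mm above the foot, 1 mm above the collar, 41 mm below the top. 0.11 to 0.23 kg. Starts with its measuring end in a cutout of the case, collar at the foam. All alike; may be absent
- gauge_3_mid (a point): steel plug gauge, upright (z along it), 81 mm long: measuring end 26 mm across, 34 mm long, at the foot; then a collar 34 mm across, 5 mm high; then a round handle 18 mm across, 42 mm long. This point: on its axis, 40 mm above the foot, 1 mm above the collar, 41 mm below the top. 0.11 to 0.23 kg. Starts with its measuring end in a cutout of the case, collar at the foam. All alike; may be absent
- gauge_case: open case with dark foam, 154 x 154 x 43 mm, 1.1 kg, loose; origin centre of underside, z up. Cutouts 29 mm wide, 33 mm deep at x, y = +-33 mm. For the first 12 mm of the pull sprung rubber cheeks hold a gauge by friction, with about the weight of the case: a straight pull may lift or tip it; turning the gauge to and fro about its axis while drawing it up slowly frees it. Above that it is loose
- demagnetiser: demagnetiser, a low square grey box 170 x 170 mm with a bare aluminium plate 156 x 156 mm on top, fixed; origin at the centre of its underside, its flat top 35 mm above, z up, x and y along its sides
- switch_box: the demagnetiser's guarded switch, grey box, fixed; origin centre of its underside, z up, its front towards its own -x; x from -25 to +45 mm, 112 mm wide (y), 59 mm high, with a hinge block up to 84 mm at the back and steel cheeks 17 mm high along both sides of the top, 100 mm apart inside
- guard (a joint): angle of the clear guard over the toggle, hinged at its back edge: 0 shut, grows as its front is raised, to 2.3 rad. It works over centre: below about 1.4 rad its weight and a light spring (together about 0.5 N at the lip) snap it shut when let go; laid back beyond 1.8 rad it stays open, until it is pushed forward over the top again and drops
- guard_hinge (a point): middle of the guard's hinge line (along the box's y), 25 mm behind (+x) and 85 mm above the box's origin. The guard is a flat clear plate 50 mm long and 96 mm wide with a skirt 22 mm deep down from its front edge, all 3 to 4 mm thick
- guard_lip (a point): middle of the underside of the guard's grey lip, a tab 20 mm deep and 70 mm wide sticking out forwards from the foot of the skirt. With the guard shut it is 61 mm above the worktop, free space under and before it, 60 mm in front of the hinge; its front edge 10 mm farther forward. Turns with the guard
- toggle (a joint): angle of the toggle lever: 0 off (leaning 0.42 rad to the front), 0.84 on (leaning 0.42 rad to the back); stays where it is left; about 1 N at its tip moves it. Its pivot, along the box's y, is 59 mm above and 3 mm in front of the box's origin
- toggle_tip (a point): end of the steel toggle lever, 22 mm from its pivot, lever 10 mm thick at the end; shut in under the guard
- stopwatch: black stopwatch lying flat, 70 x 61 x 18 mm; a bystander, origin at the centre of its underside
- eraser: blue and white eraser, 21 x 52 x 12 mm; a bystander, origin at the centre of its underside
- glue_stick: upright glue stick, red cap on a yellow tube, 28 mm across, 86 mm high; a bystander, origin at the centre of its underside

How it is judged (in metres and radians):
On the way, in this order (a step that is already met when the one before it is completed fails the run):
1. every plug gauge stands upright on the demagnetiser's plate, released, with the toggle still off (x of gauge_0_mid in the frame of demagnetiser between -0.078 and 0.078 m and y of gauge_0_mid in the frame of demagnetiser between -0.078 and 0.078 m and z of gauge_0_mid in the frame of demagnetiser between 0.07 and 0.08 m and angle between each of gauge_0_mid, gauge_1_mid, gauge_2_mid, gauge_3_mid's own z axis and vertical below 0.12 rad and contact force between the fingers and gauge_0 below 0.1 N and linear speed of each of gauge_0, gauge_1, gauge_2, gauge_3 below 0.03 m/s and x of gauge_1_mid in the frame of demagnetiser between -0.078 and 0.078 m and y of gauge_1_mid in the frame of demagnetiser between -0.078 and 0.078 m and z of gauge_1_mid in the frame of demagnetiser between 0.07 and 0.08 m and contact force between the fingers and gauge_1 below 0.1 N and x of gauge_2_mid in the frame of demagnetiser between -0.078 and 0.078 m and y of gauge_2_mid in the frame of demagnetiser between -0.078 and 0.078 m and z of gauge_2_mid in the frame of demagnetiser between 0.07 and 0.08 m and contact force between the fingers and gauge_2 below 0.1 N and x of gauge_3_mid in the frame of demagnetiser between -0.078 and 0.078 m and y of gauge_3_mid in the frame of demagnetiser between -0.078 and 0.078 m and z of gauge_3_mid in the frame of demagnetiser between 0.07 and 0.08 m and contact force between the fingers and gauge_3 below 0.1 N and value of joint toggle below 0.2 rad), for 0.2 s.
2. the guard is raised (value of joint guard above 0.8 rad), for 0.1 s.
3. the toggle is pushed to on under the raised guard (value of joint toggle above 0.7 rad and value of joint guard above 0.5 rad), for 0.1 s.
4. the guard has dropped shut (value of joint guard below 0.06 rad), for 0.2 s.
At the end, for the whole second after the job is handed in: Every plug gauge present stands upright (within 0.12 rad) and still with its foot on the demagnetiser's plate (axis within 78 mm of the centre along each side), the toggle is on (over 0.65 rad), the guard is shut (under 0.06 rad) and the case stands flat on the worktop (x of gauge_0_mid in the frame of demagnetiser between -0.078 and 0.078 m and y of gauge_0_mid in the frame of demagnetiser between -0.078 and 0.078 m and z of gauge_0_mid in the frame of demagnetiser between 0.07 and 0.08 m and angle between each of gauge_0_mid, gauge_1_mid, gauge_2_mid, gauge_3_mid's own z axis and vertical below 0.12 rad and contact force between the fingers and gauge_0 below 0.1 N and linear speed of each of gauge_0, gauge_1, gauge_2, gauge_3 below 0.03 m/s and x of gauge_1_mid in the frame of demagnetiser between -0.078 and 0.078 m and y of gauge_1_mid in the frame of demagnetiser between -0.078 and 0.078 m and z of gauge_1_mid in the frame of demagnetiser between 0.07 and 0.08 m and contact force between the fingers and gauge_1 below 0.1 N and x of gauge_2_mid in the frame of demagnetiser between -0.078 and 0.078 m and y of gauge_2_mid in the frame of demagnetiser between -0.078 and 0.078 m and z of gauge_2_mid in the frame of demagnetiser between 0.07 and 0.08 m and contact force between the fingers and gauge_2 below 0.1 N and x of gauge_3_mid in the frame of demagnetiser between -0.078 and 0.078 m and y of gauge_3_mid in the frame of demagnetiser between -0.078 and 0.078 m and z of gauge_3_mid in the frame of demagnetiser between 0.07 and 0.08 m and contact force between the fingers and gauge_3 below 0.1 N and value of joint toggle above 0.65 rad and value of joint guard below 0.06 rad and height (world z) of gauge_case below 0.008 m and angle between gauge_case's own z axis and vertical below 0.06 rad); the robot touches nothing.
It fails at once if the case is lifted more than 15 mm or tipped more than 0.2 rad (height (world z) of gauge_case above 0.015 m or angle between gauge_case's own z axis and vertical above 0.2 rad).
It fails at once if a bystander is moved more than 30 mm (distance of any of stopwatch, eraser, glue_stick from where it was at the start of the episode above 0.03 m).
Of gauge_0, gauge_1, gauge_2, gauge_3 only 3 to 4 are there at a start; the rules pass over those that are not, and their reading is None.
At some moment in a run one of gauge_case may be knocked a few centimetres aside while the robot is not near it.
Once in a run the grip may slacken for a moment while it holds something.
It also fails if it takes over 210 s, if anything falls off the work surface, if the arm or the gripper's body presses on something with over 40 N, if the wrist force passes 120 N, or if a joint passes its speed limit or range.

## Working session

There is one attempt and no reset: what is moved stays moved. The work goes in short steps, Python scripts to look and compute and a tool call to move; the robot and the scene stay as the last step left them, time stands still between calls to the robot, and variables do not carry over. Pictures are saved under pics/ and viewed, at most 14 in all, crops included, and the job is handed in when it is done.

Besides the shell and the picture viewer there is one more tool, called after "Call:" by a JSON object that holds its "fn" and its "kwargs". send_rows: Moves the arm, as the interface text tells. Its arguments: {"type":"object","properties":{"moves":{"type":"array","items":{"type":"array","items":{"type":"number"}}},"force":{"type":"number"}},"required":["moves"]}

```bash
mkdir -p pics; ls
cat > h.py <<'E'
import numpy as np, cv2
from bench import env, imaging
def cap(name, fn=None):
    c=imaging.get_calibration(name); p,d=imaging.capture(name)
    if fn: cv2.imwrite('pics/'+fn, cv2.cvtColor(p,cv2.COLOR_RGB2BGR))
    return c,p,d
def cloud(c,d):
    K=np.array(c['K']);v,u=np.mgrid[0:480,0:640]
    X=np.stack([(u-K[0,2])/K[0,0]*d,-(v-K[1,2])/K[1,1]*d,-d],-1)
    return X@np.array(c['rotation']).T+np.array(c['eye'])
E
python3 - <<'E'
from h import *
print(env.state())
for n in ('scene','top'):
    c,p,d=cap(n,n+'0.png'); np.savez(n+'0.npz',d=d,P=cloud(c,d),p=p); print(n,c)
E
```

```text
pics
{'time': 0.0, 'joints': array([ 1.08268558e+00,  5.28494229e-02,  1.40176416e+00,  4.28474548e-05,
        1.68857984e+00, -7.03025039e-02]), 'joint_velocities': array([ 3.24253781e-05, -6.18164507e-05, -5.78124186e-04, -2.55594357e-04,
       -5.52605702e-04, -6.77270466e-04]), 'joint_torque': array([-1.24647500e-03, -3.81671834e+01, -3.60184228e+01, -1.22242527e-04,
        6.19429455e-03, -5.60965503e-06]), 'tcp_pos': array([212.84831655, 479.58208913, 230.44588779]), 'tcp_rot': array([-2.41033870e-04,  2.07385460e-01,  9.78258979e-01, -7.63525631e-04]), 'force': array([-0.4599361 ,  0.08847715, -0.48996096]), 'moment': array([ 0.07245704, -0.00538098,  0.02062812]), 'gripper_force': 0.0, 'opening': 85.38388801131596}Traceback (most recent call last):
  File "<stdin>", line 4, in <module>
  File "h.py", line 10, in cloud
    return X@np.array(c['rotation']).T+np.array(c['eye'])
           ~^~~~~~~~~~~~~~~~~~~~~~~~~~
ValueError: matmul: Input operand 1 has a mismatch in its core dimension 0, with gufunc signature (n?,k),(k,m?)->(n?,m?) (size 4 is different from 3)
```

```bash
sed -i 's/^import numpy.*/&\nfrom scipy.spatial.transform import Rotation as R\nRq=lambda q:R.from_quat(np.roll(q,-1)).as_matrix()/; s/np.array(c\[.rotation.\]).T/Rq(c["rotation"]).T/' h.py
python3 - <<'E'
from h import *
for n in ('scene','top'):
    c,p,d=cap(n,n+'0.png'); np.savez(n+'0.npz',d=d,P=cloud(c,d),p=p); print(n,c)
E
```

```text
scene {'K': array([[588.28603108,   0.        , 318.76756614],
       [  0.        , 588.28603108, 237.90479312],
       [  0.        ,   0.        ,   1.        ]]), 'eye': array([-307.28926262, -587.68241916,  668.22584524]), 'rotation': array([ 0.75357076,  0.45309032, -0.23576475, -0.41382998])}
top {'K': array([[525.69047575,   0.        , 321.33073987],
       [  0.        , 525.69047575, 241.18450935],
       [  0.        ,   0.        ,   1.        ]]), 'eye': array([ 456.06963662,  -32.66175243, 1311.72471135]), 'rotation': array([-0.70284828, -0.04624788,  0.03526949,  0.70895804])}
```

View pics/top0.png

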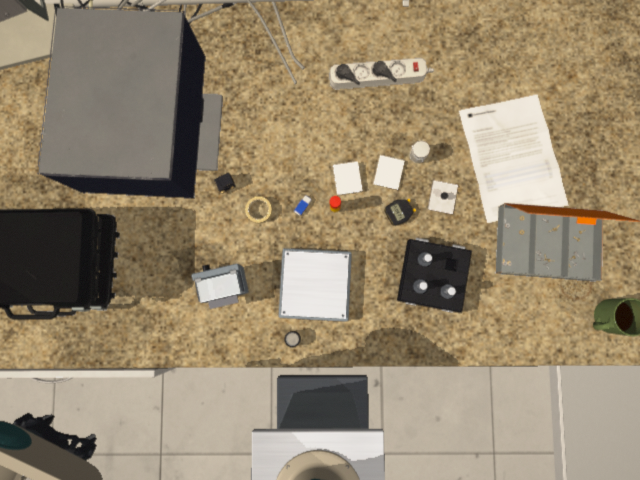

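View pics/scene0.png

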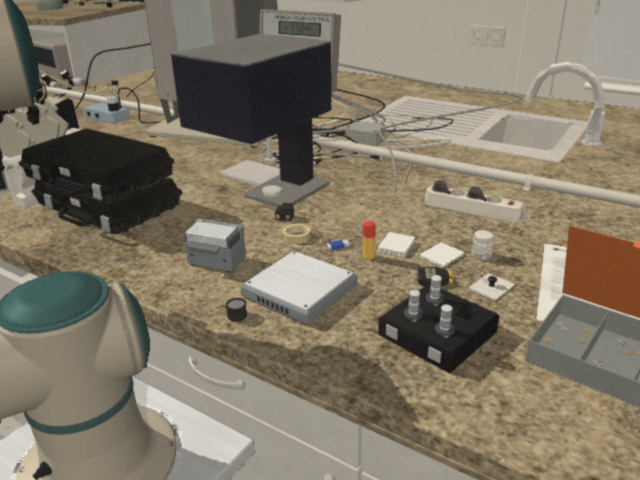

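```bash
cat >> h.py <<'E'
def gauges(P,box=(200,-420,640,-100),zlo=78,zhi=105):
    m=((P[...,0]>box[0])&(P[...,0]<box[2])&(P[...,1]>box[1])&(P[...,1]<box[3])&(P[...,2]>zlo)&(P[...,2]<zhi)).astype(np.uint8)
    n,l,s,ce=cv2.connectedComponentsWithStats(m)
    return [(s[i,4],np.round(P[l==i].mean(0),1),np.round(np.median(P[l==i],0),1)) for i in range(1,n) if s[i,4]>8]
def rect(P,x0,x1,y0,y1,z0,z1):
    q=P[(P[...,0]>x0)&(P[...,0]<x1)&(P[...,1]>y0)&(P[...,1]<y1)&(P[...,2]>z0)&(P[...,2]<z1)]
    return len(q),cv2.minAreaRect(q[:,:2].astype(np.float32)),np.median(q[:,2])
E
python3 - <<'E'
from h import *
P=np.load('top0.npz')['P']
for px in [(315,285),(427,258),(422,286),(450,291),(410,300),(220,290),(220,270),(335,202),(399,211),(305,205),(293,339),(350,340)]: print(px,P[px[1],px[0]].round(1))
print(gauges(P))
print('case',rect(P,200,560,-420,-150,36,52))
print('plate',rect(P,200,560,-140,130,28,42))
print('sw',rect(P,200,560,130,330,55,100))
print('swhinge',rect(P,200,560,130,330,78,100))
for a in range(190,250,6):print(a,[tuple(P[b,a].round(0)) for b in (268,276,284,292,300,306)])
E
```

```text
(315, 285) [497.3   2.7  36.8]
(427, 258) [ 556.  -259.4   90.4]
(422, 286) [ 491.2 -245.4   93.1]
(450, 291) [ 479.2 -308.9   94.8]
(410, 300) [ 459.5 -224.9   40.5]
(220, 290) [485.9 222.7  86.7]
(220, 270) [532.6 223.5  86.2]
(335, 202) [691.5 -47.2  84.5]
(399, 211) [ 679.8 -207.    18.3]
(305, 205) [698.2  27.2  14.1]
(293, 339) [368.6  56.6  30.7]
(350, 340) [363.3 -81.3   2.2]
[(np.int32(52), array([ 556.9, -260.6,   90.1]), array([ 556.3, -260.3,   90.2])), (np.int32(54), array([ 492.2, -247.2,   90.3]), array([ 491.4, -247.1,   90.9])), (np.int32(56), array([ 479.1, -312. ,   89.9]), array([ 479.2, -312. ,   90.4]))]
case (2802, ((507.1522216796875, -285.23651123046875), (154.42831420898438, 136.40065002441406), 78.68331146240234), np.float64(42.87238959376623))
plate (4118, ((454.7524108886719, 3.7723770141601562), (210.0293426513672, 173.85267639160156), 0.1576334834098816), np.float64(34.6124506635573))
sw (1689, ((493.1075744628906, 227.99630737304688), (89.45475006103516, 113.12628173828125), 12.576899528503418), np.float64(84.15715821873573))
swhinge (1242, ((502.28115
[... 2940 characters left out ...]
(np.float64(537.0), np.float64(182.0), np.float64(79.0)), (np.float64(520.0), np.float64(186.0), np.float64(55.0)), (np.float64(499.0), np.float64(181.0), np.float64(88.0)), (np.float64(481.0), np.float64(181.0), np.float64(83.0)), (np.float64(463.0), np.float64(196.0), np.float64(-3.0)), (np.float64(456.0), np.float64(-33.0), np.float64(1312.0))]
244 [(np.float64(542.0), np.float64(180.0), np.float64(5.0)), (np.float64(521.0), np.float64(177.0), np.float64(22.0)), (np.float64(500.0), np.float64(172.0), np.float64(57.0)), (np.float64(482.0), np.float64(172.0), np.float64(54.0)), (np.float64(463.0), np.float64(180.0), np.float64(2.0)), (np.float64(448.0), np.float64(180.0), np.float64(-0.0))]
```

Run:
```python
import cv2,numpy as np
a=cv2.imread('pics/top0.png')[250:320,180:260]; b=cv2.imread('pics/scene0.png')[205:285,170:260]
cv2.imwrite('pics/sw.png',np.hstack([cv2.resize(a,(400,350),interpolation=cv2.INTER_CUBIC),cv2.resize(b,(394,350),interpolation=cv2.INTER_CUBIC)]))
```

```text
(no output)
```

View pics/sw.png

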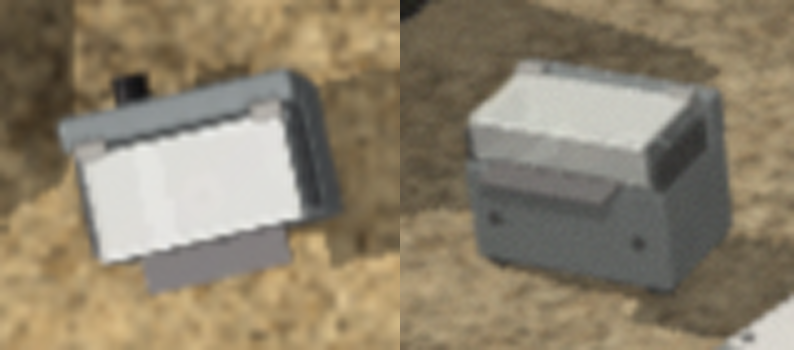

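```bash
cat >> h.py <<'E'
def to(x,y,z,yaw):
    s=env.state(); M=Rq(s['tcp_rot']); d=M.T@(np.array([x,y,z])-s['tcp_pos']); f=np.arctan2(M[1,0],M[0,0])
    r=(f-yaw+np.pi)%(2*np.pi)-np.pi
    print('shift',d.round(1),'roll',round(r,3),'yaw now',round(f,3),'tcp',s['tcp_pos'].round(1),'tilt',M[:2,2].round(4))
E
python3 - <<'E'
from h import *
to(492,-247,180,1.367)
for n in ('top','scene'):
    P=np.load(n+'0.npz')['P']; print(n,gauges(P,zlo=85),rect(P,400,620,-390,-180,38,47),rect(P,400,600,-100,105,28,42),gauges(P,(300,100,600,350),78,100))
E
```

```text
shift [-549.9 -550.8   51.3] roll 1.357 yaw now 2.724 tcp [212.9 479.7 230.7] tilt [-0.0006 -0.001 ]
top [(np.int32(51), array([ 557. , -260.7,   90.3]), array([ 556.3, -261.1,   90.2])), (np.int32(49), array([ 492.2, -247.5,   91.1]), array([ 491.4, -247.6,   91.1])), (np.int32(50), array([ 479.4, -312.5,   90.8]), array([ 479.2, -312.2,   90.8]))] (3140, ((518.5379638671875, -287.18218994140625), (153.9490966796875, 159.6242218017578), 78.75635528564453), np.float64(42.584064080626945)) (4605, ((498.7640686035156, 3.1584930419921875), (169.2347869873047, 169.59530639648438), 86.4729995727539), np.float64(34.589802846123575)) [(np.int32(1237), array([502.4, 230. ,  85.4]), array([502.2, 229.9,  85.4]))]
scene [(np.int32(70), array([ 555.8, -263.5,   90. ]), array([ 554.3, -263.5,   90.6])), (np.int32(74), array([ 491.8, -250.6,   89.9]), array([ 490.6, -250.6,   90.3])), (np.int32(85), array([ 478.9, -315.2,   90.2]), array([ 477.4, -315.1,   90.9]))] (3447, ((517.8236694335938, -288.3575134277344), (155.2805633544922, 154.5308837890625), 78.35657501220703), np.float64(43.38157213812099)) (3894, ((498.7453918457031, 0.8730621337890625), (169.98692321777344, 170.21249389648438), 86.58748626708984), np.float64(35.30171622261952)) [(np.int32(792), array([498.9, 224.8,  85.4]), array([497.6, 224.6,  85.8]))]
```

Call:
{"fn": "send_rows", "kwargs": {"moves": [[40, -551, -550, 51, 1.357], [40, -551, -550, 51, 1.357], [40, -551, -550, 51, 1.357], [40, -551, -550, 51, 1.357], [40, -551, -550, 51, 1.357], [40, -551, -550, 51, 1.357], [40, -551, -550, 51, 1.357], [40, -551, -550, 51, 1.357], [40, -551, -550, 51, 1.357], [40, -551, -550, 51, 1.357], [40, -551, -550, 51, 1.357], [40, -551, -550, 51, 1.357], [40, -551, -550, 51, 1.357], [40, -551, -550, 51, 1.357], [40, -551, -550, 51, 1.357], [40, -551, -550, 51, 1.357], [40, -551, -550, 51, 1.357], [40, -551, -550, 51, 1.357], [40, -551, -550, 51, 1.357], [40, -551, -550, 51, 1.357]]}}

```text
time: 2.15
tcp_pos: [493.5, -245.4, 180.7]
tcp_rot: [0.0, 0.775, 0.632, 0.0]
force: [0.1, 0.2, -0.8]
opening: 40.0
gripper_force: 0.0
```

Run:
```python
from h import *
c,p,d=cap('wrist','w1.png'); print(c)
to(492.4,-248.9,56,1.37)
```

```text
{'K': array([[371.64829954,   0.        , 322.68410357],
       [  0.        , 371.64829954, 237.00865985],
       [  0.        ,   0.        ,   1.        ]]), 'eye': array([ 508.55534858, -168.40739316,  323.19266081]), 'rotation': array([ 0.98277082, -0.15478796,  0.01593971, -0.09974029])}
shift [ -3.6  -0.5 124.7] roll -0.002 yaw now 1.368 tcp [ 493.5 -245.4  180.7] tilt [ 0.0006 -0.0002]
```

View pics/w1.png

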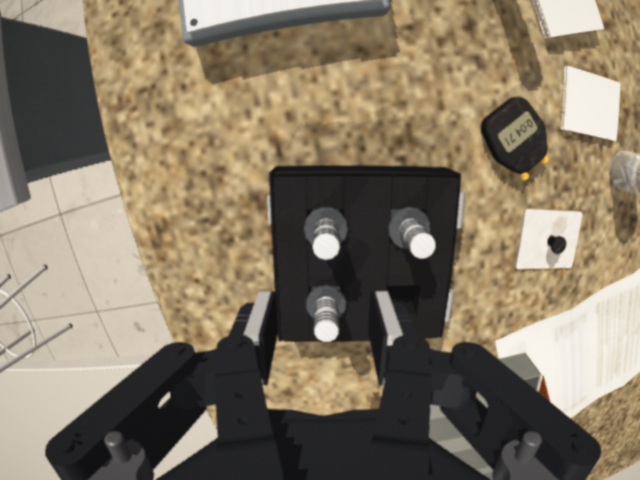

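Call:
{"fn": "send_rows", "kwargs": {"moves": [[40, -3.6, -0.5, 40, 0], [40, -3.6, -0.5, 80, 0], [40, -3.6, -0.5, 110, 0], [40, -3.6, -0.5, 126, 0], [40, -3.6, -0.5, 126, 0], [10, -3.6, -0.5, 126, 0], [10, -3.6, -0.5, 126, 0], [10, -3.6, -0.5, 126, 0], [10, -3.6, -0.5, 126, 0], [10, -3.6, -0.5, 126, 0]], "force": 60}}

```text
time: 3.2
tcp_pos: [493.6, -250.3, 56.3]
tcp_rot: [0.002, 0.775, 0.631, 0.001]
force: [2.0, 0.3, 6.1]
opening: 16.5
gripper_force: 58.8
```

Call:
{"fn": "send_rows", "kwargs": {"moves": [[10, 0, 0, 0, 0.14], [10, 0, 0, -0.5, 0.28], [10, 0, 0, -1, 0.42], [10, 0, 0, -1, 0.28], [10, 0, 0, -1.5, 0.14], [10, 0, 0, -2, 0], [10, 0, 0, -2.5, -0.14], [10, 0, 0, -3, -0.28], [10, 0, 0, -3.5, -0.42], [10, 0, 0, -3.5, -0.28], [10, 0, 0, -4, -0.14], [10, 0, 0, -4.5, 0], [10, 0, 0, -5, 0.14], [10, 0, 0, -5.5, 0.28], [10, 0, 0, -6, 0.42], [10, 0, 0, -6, 0.28], [10, 0, 0, -6.5, 0.14], [10, 0, 0, -7, 0], [10, 0, 0, -7.5, -0.14], [10, 0, 0, -8, -0.28]]}}

```text
time: 5.2
tcp_pos: [491.8, -249.7, 61.4]
tcp_rot: [-0.001, 0.678, 0.735, -0.0]
force: [3.2, -2.0, -5.4]
opening: 16.5
gripper_force: 58.6
```

Call:
{"fn": "send_rows", "kwargs": {"moves": [[10, 0, 0, -0.5, -0.14], [10, 0, 0, -0.5, 0], [10, 0, 0, -1, 0.14], [10, 0, 0, -1.5, 0.28], [10, 0, 0, -2, 0.42], [10, 0, 0, -2.5, 0.56], [10, 0, 0, -2.5, 0.42], [10, 0, 0, -3, 0.28], [10, 0, 0, -3.5, 0.14], [10, 0, 0, -4, 0], [10, 0, 0, -4.5, -0.14], [10, 0, 0, -4.5, 0], [10, 0, 0, -5, 0.14], [10, 0, 0, -5.5, 0.28], [10, 0, 0, -6, 0.42], [10, 0, 0, -6.5, 0.56], [10, 0, 0, -6.5, 0.42], [10, 0, 0, -7, 0.28], [10, 0, 0, -7.5, 0.28]]}}

```text
time: 7.1
tcp_pos: [491.5, -249.6, 69.2]
tcp_rot: [-0.001, 0.775, 0.632, -0.0]
force: [0.7, -0.5, -1.7]
opening: 16.5
gripper_force: 59.1
```

```bash
cat >> h.py <<'E'
def look():
    c,p,d=cap('top'); P=cloud(c,d); print('case',rect(P,400,660,-420,-160,38,47))
    print('case g',gauges(P,zlo=70,zhi=130)); print('plate g',gauges(P,(400,-100,600,110),100,130))
E
python3 - <<'E'
from h import *
c,p,d=cap('scene'); P=cloud(c,d); print(rect(P,400,660,-420,-160,38,47)); print(gauges(P,zlo=85,zhi=115))
cv2.imwrite('pics/s1.png',cv2.cvtColor(cv2.resize(p[200:400,330:530],(600,600)),cv2.COLOR_RGB2BGR))
print(env.state()['opening'])
to(530,-35,200,1.367)
E
```

```text
(3361, ((516.4661865234375, -289.2283020019531), (154.35546875, 154.8321075439453), 80.13497161865234), np.float64(43.35388620169465))
[(np.int32(64), array([ 554.6, -263.1,   90.3]), array([ 554.1, -263.5,   90.8])), (np.int32(277), array([ 484.7, -255. ,   99.1]), array([ 478.7, -256.8,   98.6])), (np.int32(83), array([ 477.9, -316. ,   89.8]), array([ 476.5, -316.3,   90.5]))]
16.21168308501875
shift [ 218.    -6.9 -130.5] roll -0.003 yaw now 1.364 tcp [ 491.7 -249.6   69.4] tilt [-0.0014  0.0006]
```

View pics/s1.png

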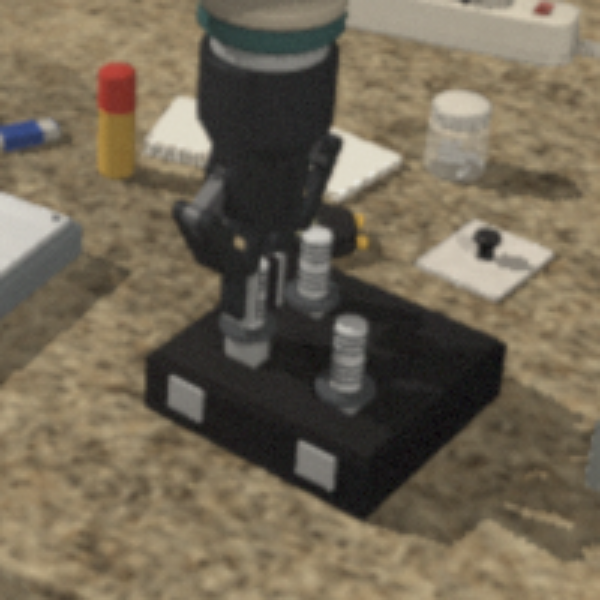

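Call:
{"fn": "send_rows", "kwargs": {"moves": [[10, 0, 0, -5, 0], [10, 0, 0, -12, 0], [10, 0, 0, -22, 0], [10, 0, 0, -35, 0], [10, 0, 0, -50, 0], [10, 0, 0, -65, 0], [10, 40, -1, -70, 0], [10, 80, -2, -70, 0], [10, 120, -4, -70, 0], [10, 160, -5, -70, 0], [10, 195, -6, -70, 0], [10, 218, -7, -70, 0], [10, 218, -7, -70, 0], [10, 218, -7, -70, 0]]}}

```text
time: 8.55
tcp_pos: [529.8, -34.8, 140.7]
tcp_rot: [0.0, 0.775, 0.632, 0.0]
force: [-0.8, -0.1, -2.2]
opening: 16.4
gripper_force: 59.0
```

Run:
```python
from h import *
c,p,d=cap('scene'); P=cloud(c,d); 
cv2.imwrite('pics/s2.png',cv2.cvtColor(cv2.resize(p[150:350,200:520],(800,500)),cv2.COLOR_RGB2BGR))
print(env.state()['opening']); print(rect(P,400,660,-420,-160,38,47)[1])
to(530,-35,85,1.367)
```

```text
16.577273061793058
((517.5791625976562, -288.5572509765625), (154.94833374023438, 156.7738800048828), 79.76746368408203)
shift [ 0.5  0.2 55.5] roll -0.0 yaw now 1.367 tcp [529.7 -35.4 140.5] tilt [ 0.0008 -0.0004]
```

View pics/s2.png

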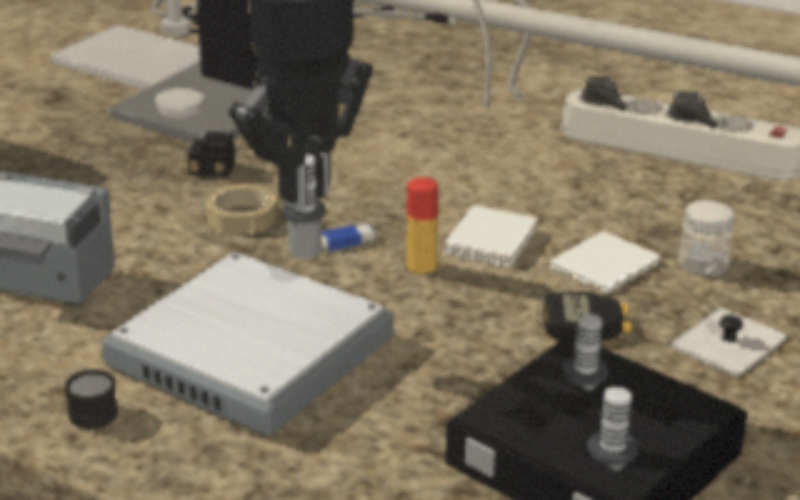

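Call:
{"fn": "send_rows", "kwargs": {"moves": [[10, 0, 0, 20, 0], [10, 0, 0, 38, 0], [10, 0, 0, 48, 0], [10, 0, 0, 53, 0], [10, 0, 0, 55, 0], [10, 0, 0, 56, 0], [10, 0, 0, 57, 0], [10, 0, 0, 57, 0]]}}

```text
time: 9.4
tcp_pos: [529.8, -34.9, 83.3]
tcp_rot: [0.0, 0.775, 0.631, 0.0]
force: [-0.2, -0.7, -1.7]
opening: 16.5
gripper_force: 59.1
```

Call:
{"fn": "send_rows", "kwargs": {"moves": [[10, 0, 0, 0.7, 0], [10, 0, 0, 1.2, 0], [10, 0, 0, 1.2, 0]]}}

```text
time: 9.7
tcp_pos: [529.5, -34.9, 81.6]
tcp_rot: [-0.0, 0.775, 0.631, 0.0]
force: [-0.1, -0.8, -2.0]
opening: 16.6
gripper_force: 59.1
```

Call:
{"fn": "send_rows", "kwargs": {"moves": [[10, 0, 0, 0.6, 0], [10, 0, 0, 1.2, 0], [10, 0, 0, 1.2, 0]]}}

```text
time: 10.0
tcp_pos: [529.8, -34.9, 81.2]
tcp_rot: [0.0, 0.775, 0.631, 0.0]
force: [-2.4, 0.9, 5.6]
opening: 16.6
gripper_force: 59.8
```

Call:
{"fn": "send_rows", "kwargs": {"moves": [[22, 0, 0, 0, 0], [40, 0, 0, 0, 0], [40, 0, 0, 0, 0], [40, 0, 0, -30, 0], [40, 0, 0, -70, 0], [40, 0, 0, -100, 0], [40, 0, 0, -100, 0]]}}

```text
time: 10.7
tcp_pos: [531.7, -35.2, 185.7]
tcp_rot: [0.003, 0.775, 0.631, 0.003]
force: [-0.2, -1.1, 0.7]
opening: 40.0
gripper_force: 0.0
```

Run:
```python
from h import *
look()
c,p,d=cap('scene'); P=cloud(c,d); print(rect(P,400,660,-420,-160,38,47)[1],gauges(P,zlo=85,zhi=115))
print('pl',gauges(P,(400,-100,600,110),100,130))
to(557,-262,120,1.367)
```

```text
case (3127, ((518.1589965820312, -287.2935791015625), (154.01058959960938, 160.08767700195312), 79.81893157958984), np.float64(42.547834002278705))
case g [(np.int32(59), array([ 554.9, -259.5,   88.6]), array([ 554.7, -259.6,   90.1])), (np.int32(60), array([ 478.4, -312.4,   88.5]), array([ 479.2, -311.9,   89.5]))]
plate g []
((515.6253662109375, -288.1304931640625), (156.01217651367188, 157.51589965820312), 80.4458236694336) [(np.int32(69), array([ 554.8, -262.8,   90. ]), array([ 553.9, -263.2,   90.5])), (np.int32(80), array([ 478.3, -315.8,   90.1]), array([ 477.7, -316.2,   90.7]))]
pl [(np.int32(101), array([526.3, -36.9, 110.6]), array([525.1, -37.4, 111.4]))]
shift [-216.8   72.6   60.8] roll -0.0 yaw now 1.367 tcp [529.8 -35.  180.7] tilt [ 0.0013 -0.0001]
```

Call:
{"fn": "send_rows", "kwargs": {"moves": [[40, -45, 15, 0, 0], [40, -90, 30, 0, 0], [40, -135, 45, 0, 0], [40, -180, 59, 15, 0], [40, -210, 69, 35, 0], [40, -216.6, 71.1, 60, 0], [40, -216.6, 71.1, 95, 0], [40, -216.6, 71.1, 115, 0], [40, -216.6, 71.1, 125, 0], [40, -216.6, 71.1, 125, 0], [10, -216.6, 71.1, 125, 0], [10, -216.6, 71.1, 125, 0], [10, -216.6, 71.1, 125, 0], [10, -216.6, 71.1, 125, 0], [10, -216.6, 71.1, 125, 0]]}}

```text
time: 12.3
tcp_pos: [556.5, -261.9, 57.2]
tcp_rot: [0.002, 0.775, 0.631, 0.001]
force: [4.5, -1.4, 6.3]
opening: 16.5
gripper_force: 59.5
```

Call:
{"fn": "send_rows", "kwargs": {"moves": [[10, 0, 0, 0, 0.14], [10, 0, 0, -0.5, 0.28], [10, 0, 0, -1, 0.42], [10, 0, 0, -1, 0.28], [10, 0, 0, -1.5, 0.14], [10, 0, 0, -2, 0], [10, 0, 0, -2.5, -0.14], [10, 0, 0, -3, -0.28], [10, 0, 0, -3.5, -0.42], [10, 0, 0, -3.5, -0.28], [10, 0, 0, -4, -0.14], [10, 0, 0, -4.5, 0], [10, 0, 0, -5, 0.14], [10, 0, 0, -5.5, 0.28], [10, 0, 0, -6, 0.42], [10, 0, 0, -6, 0.28], [10, 0, 0, -6.5, 0.14], [10, 0, 0, -7, 0], [10, 0, 0, -7.5, -0.14], [10, 0, 0, -8, -0.28]]}}

```text
time: 14.3
tcp_pos: [554.4, -260.9, 61.8]
tcp_rot: [-0.002, 0.678, 0.735, -0.0]
force: [2.8, 0.3, -3.6]
opening: 16.2
gripper_force: 58.6
```

Call:
{"fn": "send_rows", "kwargs": {"moves": [[10, 0, 0, -0.5, -0.14], [10, 0, 0, -0.5, 0], [10, 0, 0, -1, 0.14], [10, 0, 0, -1.5, 0.28], [10, 0, 0, -2, 0.42], [10, 0, 0, -2.5, 0.56], [10, 0, 0, -2.5, 0.42], [10, 0, 0, -3, 0.28], [10, 0, 0, -3.5, 0.14], [10, 0, 0, -4, 0], [10, 0, 0, -4.5, -0.14], [10, 0, 0, -4.5, 0], [10, 0, 0, -5, 0.14], [10, 0, 0, -5.5, 0.28], [10, 0, 0, -6, 0.42], [10, 0, 0, -6.5, 0.56], [10, 0, 0, -6.5, 0.42], [10, 0, 0, -7, 0.28], [10, 0, 0, -7.5, 0.28]]}}

```text
time: 16.2
tcp_pos: [554.3, -261.1, 69.9]
tcp_rot: [-0.001, 0.775, 0.632, -0.001]
force: [-0.2, 0.8, -0.8]
opening: 16.7
gripper_force: 59.0
```

Run:
```python
from h import *
c,p,d=cap('scene'); P=cloud(c,d); print(rect(P,400,660,-420,-160,38,47)); print(gauges(P,zlo=85,zhi=115))
to(530,40,140,1.367)
```

```text
(3670, ((516.5950927734375, -288.9755859375), (154.881591796875, 156.3252410888672), 81.5570297241211), np.float64(43.39822519687806))
[(np.int32(244), array([ 546.8, -266.5,   98.8]), array([ 540.2, -268. ,   98.9])), (np.int32(82), array([ 477.3, -317.2,   90.4]), array([ 476.3, -317.4,   91. ]))]
shift [289.8 -86.1 -69.5] roll -0.003 yaw now 1.364 tcp [ 554.6 -261.2   70.2] tilt [-0.002   0.0009]
```

Call:
{"fn": "send_rows", "kwargs": {"moves": [[10, 0, 0, -5, 0], [10, 0, 0, -12, 0], [10, 0, 0, -22, 0], [10, 0, 0, -37, 0], [10, 0, 0, -57, 0], [10, 0, 0, -80, 0], [10, 5, -2, -105, 0], [10, 40, -12, -120, 0], [10, 85, -25, -120, 0], [10, 130, -39, -120, 0], [10, 175, -52, -120, 0], [10, 220, -65, -120, 0], [10, 260, -77, -120, 0], [10, 290, -86, -120, 0], [10, 290, -86, -110, 0], [10, 290, -86, -90, 0], [10, 290, -86, -70, 0], [10, 290, -86, -60, 0], [10, 290, -86, -60, 0]]}}

```text
time: 18.15
tcp_pos: [529.2, 39.4, 129.9]
tcp_rot: [-0.001, 0.776, 0.631, -0.001]
force: [-0.3, -0.3, -1.6]
opening: 16.4
gripper_force: 58.9
```

Run:
```python
from h import *
c,p,d=cap('scene'); P=cloud(c,d); 
cv2.imwrite('pics/s3.png',cv2.cvtColor(cv2.resize(p[150:350,200:520],(800,500)),cv2.COLOR_RGB2BGR))
print(rect(P,400,660,-420,-160,38,47)[1])
to(530,40,84,1.367)
```

```text
((514.37548828125, -288.6778564453125), (154.97889709472656, 157.5498504638672), 81.7846450805664)
shift [ 0.5  0.1 47.2] roll -0.001 yaw now 1.366 tcp [529.8  39.5 131.2] tilt [-0.0003 -0.    ]
```

View pics/s3.png

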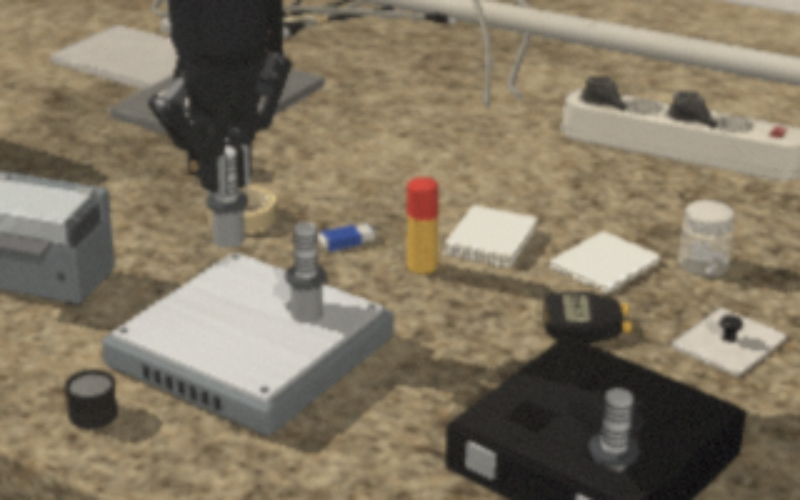

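Call:
{"fn": "send_rows", "kwargs": {"moves": [[10, 0, 0, 20, 0], [10, 0, 0, 36, 0], [10, 0, 0, 44, 0], [10, 0, 0, 47, 0], [10, 0, 0, 47.6, 0], [10, 0, 0, 48.2, 0], [10, 0, 0, 48.2, 0]]}}

```text
time: 18.9
tcp_pos: [530.3, 40.0, 83.5]
tcp_rot: [0.0, 0.775, 0.631, 0.001]
force: [-0.1, -0.0, -1.4]
opening: 16.7
gripper_force: 58.9
```

Call:
{"fn": "send_rows", "kwargs": {"moves": [[10, 0, 0, 0.6, 0], [10, 0, 0, 1.2, 0], [10, 0, 0, 1.2, 0]]}}

```text
time: 19.2
tcp_pos: [530.1, 40.0, 82.0]
tcp_rot: [0.0, 0.775, 0.631, 0.0]
force: [-1.2, -0.0, 1.8]
opening: 16.8
gripper_force: 59.4
```

Contact (force changed from −1.4 to +1.8). Release and go on.

Call:
{"fn": "send_rows", "kwargs": {"moves": [[10, 0, 0, 0.4, 0], [22, 0, 0, 0.4, 0], [40, 0, 0, 0.4, 0], [40, 0, 0, 0, 0], [40, 0, 0, -30, 0], [40, 0, 0, -70, 0], [40, 0, 0, -105, 0], [40, 0, 0, -105, 0]]}}

```text
time: 20.0
tcp_pos: [532.1, 40.0, 192.5]
tcp_rot: [0.003, 0.775, 0.631, 0.004]
force: [1.2, -0.9, 0.4]
opening: 40.0
gripper_force: 0.0
```

Run:
```python
from h import *
look()
c,p,d=cap('scene'); P=cloud(c,d); print(rect(P,400,660,-420,-160,38,47)[1],gauges(P,zlo=85,zhi=115))
print('pl',gauges(P,(400,-100,600,110),100,130))
to(478,-314.5,120,1.367)
```

```text
case (3114, ((517.0286865234375, -287.72637939453125), (154.440185546875, 160.8457794189453), 81.41694641113281), np.float64(42.459261226268495))
case g [(np.int32(63), array([ 477.8, -313.7,   88.6]), array([ 477. , -313.2,   89.7]))]
plate g [(np.int32(49), array([527.2, -34.2, 114.7]), array([526.3, -33.8, 115.4]))]
((515.951171875, -288.6043701171875), (155.64773559570312, 155.247802734375), 81.24301147460938) [(np.int32(80), array([ 477.5, -317.2,   90.5]), array([ 476.8, -317. ,   90.7]))]
pl [(np.int32(93), array([527.3,  37.1, 110.5]), array([526. ,  36.4, 111.1])), (np.int32(101), array([526.3, -36.8, 110.6]), array([524.9, -37.3, 111.7]))]
shift [-357.7   20.7   66.9] roll -0.0 yaw now 1.367 tcp [530.1  40.  187. ] tilt [0.0016 0.0001]
```

Call:
{"fn": "send_rows", "kwargs": {"moves": [[40, -48, 3, 0, 0], [40, -96, 6, 0, 0], [40, -144, 9, 0, 0], [40, -192, 11, 0, 0], [40, -240, 14, 0, 0], [40, -288, 17, 0, 0], [40, -335, 20, 20, 0], [40, -358.4, 20.5, 50, 0], [40, -358.4, 20.5, 90, 0], [40, -358.4, 20.5, 118, 0], [40, -358.4, 20.5, 131, 0], [40, -358.4, 20.5, 131, 0], [10, -358.4, 20.5, 131, 0], [10, -358.4, 20.5, 131, 0], [10, -358.4, 20.5, 131, 0], [10, -358.4, 20.5, 131, 0], [10, -358.4, 20.5, 131, 0]]}}

```text
time: 21.8
tcp_pos: [478.7, -315.8, 57.6]
tcp_rot: [0.002, 0.775, 0.632, 0.001]
force: [4.4, -0.4, 7.2]
opening: 16.3
gripper_force: 59.7
```

Call:
{"fn": "send_rows", "kwargs": {"moves": [[10, 0, 0, 0, 0.14], [10, 0, 0, -0.5, 0.28], [10, 0, 0, -1, 0.42], [10, 0, 0, -1, 0.28], [10, 0, 0, -1.5, 0.14], [10, 0, 0, -2, 0], [10, 0, 0, -2.5, -0.14], [10, 0, 0, -3, -0.28], [10, 0, 0, -3.5, -0.42], [10, 0, 0, -3.5, -0.28], [10, 0, 0, -4, -0.14], [10, 0, 0, -4.5, 0], [10, 0, 0, -5, 0.14], [10, 0, 0, -5.5, 0.28], [10, 0, 0, -6, 0.42], [10, 0, 0, -6, 0.28], [10, 0, 0, -6.5, 0.14], [10, 0, 0, -7, 0], [10, 0, 0, -7.5, -0.14], [10, 0, 0, -8, -0.28]]}}

```text
time: 23.8
tcp_pos: [476.6, -314.6, 62.4]
tcp_rot: [-0.001, 0.678, 0.735, -0.0]
force: [2.5, 0.7, -5.3]
opening: 16.5
gripper_force: 58.5
```

Call:
{"fn": "send_rows", "kwargs": {"moves": [[10, 0, 0, -0.5, -0.14], [10, 0, 0, -0.5, 0], [10, 0, 0, -1, 0.14], [10, 0, 0, -1.5, 0.28], [10, 0, 0, -2, 0.42], [10, 0, 0, -2.5, 0.56], [10, 0, 0, -2.5, 0.42], [10, 0, 0, -3, 0.28], [10, 0, 0, -3.5, 0.14], [10, 0, 0, -4, 0], [10, 0, 0, -4.5, -0.14], [10, 0, 0, -4.5, 0], [10, 0, 0, -5, 0.14], [10, 0, 0, -5.5, 0.28], [10, 0, 0, -6, 0.42], [10, 0, 0, -6.5, 0.56], [10, 0, 0, -6.5, 0.42], [10, 0, 0, -7, 0.28], [10, 0, 0, -7.5, 0.28]]}}

```text
time: 25.7
tcp_pos: [476.6, -314.9, 70.5]
tcp_rot: [-0.001, 0.775, 0.632, -0.0]
force: [-0.5, -0.3, -1.1]
opening: 16.4
gripper_force: 59.0
```

Run:
```python
from h import *
c,p,d=cap('scene'); P=cloud(c,d); print(rect(P,400,660,-420,-160,38,47)); print(gauges(P,zlo=85,zhi=115))
to(465,3,140,1.367)
```

```text
(3264, ((514.1649169921875, -288.8077392578125), (155.90557861328125, 155.2072296142578), 80.83628845214844), np.float64(43.331474700341744))
[(np.int32(286), array([ 468.7, -320.1,   98.8]), array([ 462.3, -322. ,   98.2]))]
shift [308.8 -76.9 -69.1] roll -0.003 yaw now 1.364 tcp [ 476.8 -315.    70.7] tilt [-0.0014  0.0006]
```

Call:
{"fn": "send_rows", "kwargs": {"moves": [[10, 0, 0, -5, 0], [10, 0, 0, -12, 0], [10, 0, 0, -22, 0], [10, 0, 0, -37, 0], [10, 0, 0, -57, 0], [10, 0, 0, -80, 0], [10, 5, -2, -100, 0], [10, 40, -10, -105, 0], [10, 85, -21, -105, 0], [10, 130, -32, -105, 0], [10, 175, -43, -105, 0], [10, 220, -54, -105, 0], [10, 265, -66, -105, 0], [10, 300, -75, -105, 0], [10, 309, -77, -95, 0], [10, 309, -77, -80, 0], [10, 309, -77, -65, 0], [10, 309, -77, -60, 0], [10, 309, -77, -60, 0]]}}

```text
time: 27.65
tcp_pos: [464.2, 2.6, 130.8]
tcp_rot: [-0.0, 0.776, 0.631, -0.0]
force: [0.2, 0.5, -1.9]
opening: 16.4
gripper_force: 59.0
```

Run:
```python
from h import *
c,p,d=cap('scene'); P=cloud(c,d); 
cv2.imwrite('pics/s4.png',cv2.cvtColor(cv2.resize(p[150:350,200:520],(800,500)),cv2.COLOR_RGB2BGR))
print(rect(P,400,660,-420,-160,38,47)[1])
to(465,3,84,1.367)
```

```text
((514.7291870117188, -289.2889404296875), (156.6985321044922, 157.78016662597656), 80.74468994140625)
shift [ 0.5  0.2 47.5] roll -0.001 yaw now 1.366 tcp [464.7   2.6 131.5] tilt [ 0.0004 -0.0001]
```

View pics/s4.png

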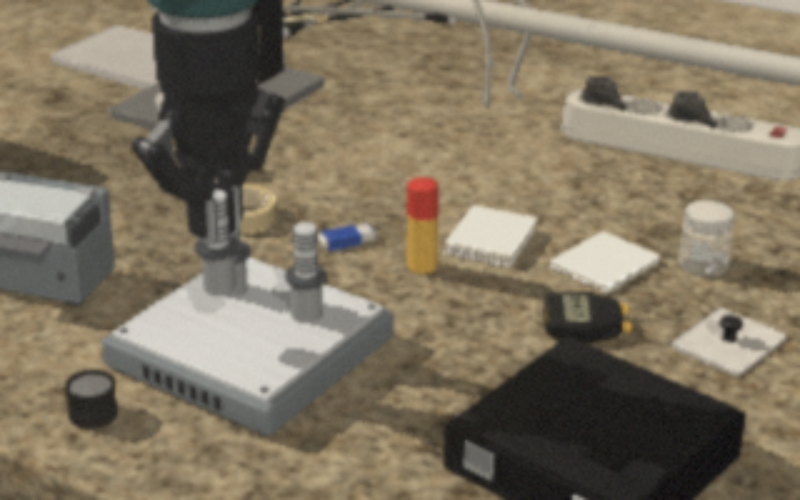

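Call:
{"fn": "send_rows", "kwargs": {"moves": [[10, 0, 0, 20, 0], [10, 0, 0, 36, 0], [10, 0, 0, 44, 0], [10, 0, 0, 47, 0], [10, 0, 0, 47.6, 0], [10, 0, 0, 48.2, 0], [10, 0, 0, 48.8, 0], [10, 0, 0, 48.8, 0]]}}

```text
time: 28.5
tcp_pos: [464.7, 3.0, 82.6]
tcp_rot: [0.0, 0.775, 0.631, 0.0]
force: [-0.0, 0.4, -0.8]
opening: 16.7
gripper_force: 59.0
```

Call:
{"fn": "send_rows", "kwargs": {"moves": [[10, 0, 0, 0.5, 0], [10, 0, 0, 1.0, 0], [10, 0, 0, 1.0, 0]]}}

```text
time: 28.8
tcp_pos: [465.0, 3.1, 82.4]
tcp_rot: [0.0, 0.775, 0.631, 0.001]
force: [-2.4, 0.5, 6.6]
opening: 16.3
gripper_force: 59.8
```

Call:
{"fn": "send_rows", "kwargs": {"moves": [[22, 0, 0, 0, 0], [40, 0, 0, 0, 0], [40, 0, 0, 0, 0], [40, 0, 0, -30, 0], [40, 0, 0, -70, 0], [40, 0, 0, -105, 0], [40, 0, 0, -105, 0]]}}

```text
time: 29.5
tcp_pos: [466.7, 2.9, 191.7]
tcp_rot: [0.003, 0.775, 0.631, 0.004]
force: [0.2, 0.3, 0.5]
opening: 40.0
gripper_force: 0.0
```

Run:
```python
from h import *
c,p,d=cap('scene'); P=cloud(c,d)
print('pl',gauges(P,(400,-100,600,110),100,130))
cv2.imwrite('pics/s5.png',cv2.cvtColor(cv2.resize(p[180:380,160:480],(800,500)),cv2.COLOR_RGB2BGR))
to(453.4,218.6,150,0.218)
```

```text
pl [(np.int32(94), array([527.3,  37.2, 110.8]), array([526.3,  36. , 111.2])), (np.int32(102), array([526.2, -36.9, 110.6]), array([525.6, -37.2, 111.9])), (np.int32(106), array([ 4.617e+02, -2.000e-01,  1.103e+02]), array([461. ,  -1. , 110.8]))]
shift [208.6 -56.   38.5] roll 1.149 yaw now 1.367 tcp [465.7   3.  188.7] tilt [ 0.0053 -0.0003]
```

View pics/s5.png

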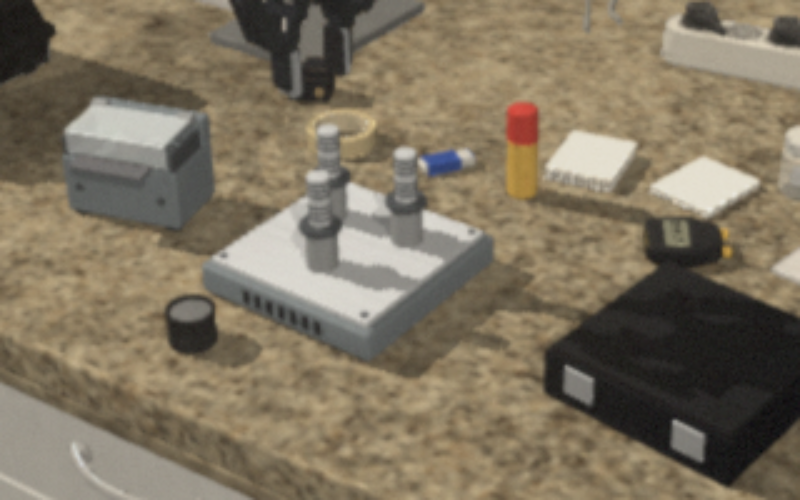

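Call:
{"fn": "send_rows", "kwargs": {"moves": [[40, 40, -11, 0, 0.14], [40, 85, -23, 0, 0.28], [40, 130, -35, 0, 0.42], [85, 175, -47, 0, 0.56], [85, 208.6, -56, 0, 0.7], [85, 208.6, -56, 15, 0.85], [85, 208.6, -56, 38.5, 1.0], [85, 208.6, -56, 38.5, 1.149], [85, 208.6, -56, 38.5, 1.149], [85, 208.6, -56, 38.5, 1.149]]}}

```text
time: 30.55
tcp_pos: [451.1, 218.4, 145.9]
tcp_rot: [0.0, 0.994, 0.109, -0.001]
force: [-0.2, 0.3, -0.4]
opening: 84.9
gripper_force: 0.0
```

Run:
```python
from h import *
c,p,d=cap('wrist','w2.png')
def proj(X):
    q=Rq(c['rotation']).T@(np.array(X)-c['eye']); v=np.array([q[0],-q[1],-q[2]]); r=np.hypot(v[0],v[1]); t=np.arctan2(r,v[2]); K=c['K']
    return (K[0,0]*t*v[0]/r+K[0,2],K[1,1]*t*v[1]/r+K[1,2])
im=cv2.imread('pics/w2.png')
o=np.array([492.5,227.2]); ex=np.array([.9763,.2163]); ey=np.array([-.2163,.9763])
for (x,y,z) in [(-45,35,64),(-45,-35,64),(-25,48,88),(-25,-48,88),(25,48,88),(25,-48,88),(45,56,84),(45,-56,84)]:
    u=proj([*(o+x*ex+y*ey),z]); cv2.circle(im,(int(u[0]),int(u[1])),3,(0,0,255),1)
cv2.imwrite('pics/w2b.png',im)
to(453.4,218.6,65,0.218)
```

```text
shift [ 2.2  0.3 81.3] roll 0.001 yaw now 0.219 tcp [451.3 218.5 146.3] tilt [-0.0022 -0.0008]
```

View pics/w2b.png

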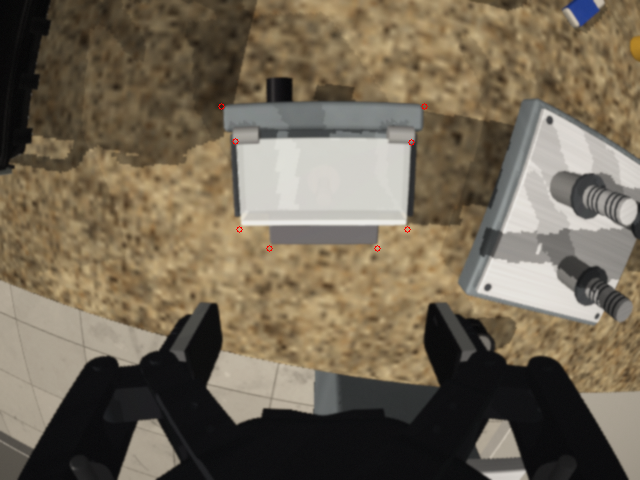

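Call:
{"fn": "send_rows", "kwargs": {"moves": [[85, 2.5, 1, 30, 0], [85, 2.5, 1, 60, 0], [85, 2.5, 1, 85, 0], [85, 2.5, 1, 98, 0], [85, 2.5, 1, 98, 0], [60, 2.5, 1, 98, 0], [60, 2.5, 1, 98, 0], [60, 2.5, 1, 98, 0], [60, 2.5, 1, 98, 0]], "force": 30}}

```text
time: 31.5
tcp_pos: [455.4, 218.7, 50.9]
tcp_rot: [-0.001, 0.994, 0.109, 0.001]
force: [0.9, 2.6, 1.6]
opening: 68.1
gripper_force: 33.8
```

Run:
```python
from h import *
s=env.state(); print(s['tcp_pos'],s['opening'],s['gripper_force'],s['force'])
c,p,d=cap('wrist','w3.png')
c,p2,d=cap('scene')
a=cv2.resize(p[180:420,180:480],(500,400)); b=cv2.resize(p2[170:290,160:280],(300,300)); b=cv2.copyMakeBorder(b,0,100,0,0,0)
cv2.imwrite('pics/w3b.png',cv2.cvtColor(np.hstack([a,b]),cv2.COLOR_RGB2BGR))
```

```text
[455.37870129 218.74617024  50.89309923] 68.14934936007053 33.7619411945343 [0.859369   2.56331819 1.64570754]
```

View pics/w3b.png

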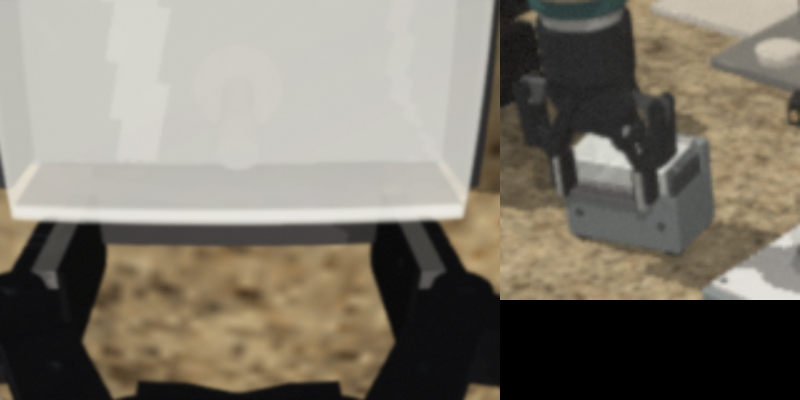

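Call:
{"fn": "send_rows", "kwargs": {"moves": [[60, -1.9, 0, -6.6, 0], [60, -3.2, 0, -13.4, 0], [60, -3.8, 0, -20.2, 0], [60, -3.6, 0, -27.1, 0], [60, -2.8, 0, -33.9, 0], [60, -1.4, 0, -40.6, 0], [60, -1.4, 0, -40.6, 0]]}}

```text
time: 32.3
tcp_pos: [453.1, 218.1, 91.0]
tcp_rot: [-0.0, 0.994, 0.109, -0.0]
force: [-1.6, 3.5, -2.7]
opening: 67.8
gripper_force: 34.2
```

Run:
```python
from h import *
s=env.state(); print(s['tcp_pos'],s['opening'],s['gripper_force'],s['force'])
c,p,d=cap('wrist')
c,p2,d=cap('scene')
a=cv2.resize(p[180:420,180:480],(500,400)); b=cv2.resize(p2[170:290,160:280],(300,300)); b=cv2.copyMakeBorder(b,0,100,0,0,0)
cv2.imwrite('pics/w4b.png',cv2.cvtColor(np.hstack([a,b]),cv2.COLOR_RGB2BGR))
```

```text
[453.0612231  218.14212921  91.00052806] 67.76916580784504 34.23860013484955 [-1.64520376  3.50530259 -2.66541825]
```

View pics/w4b.png

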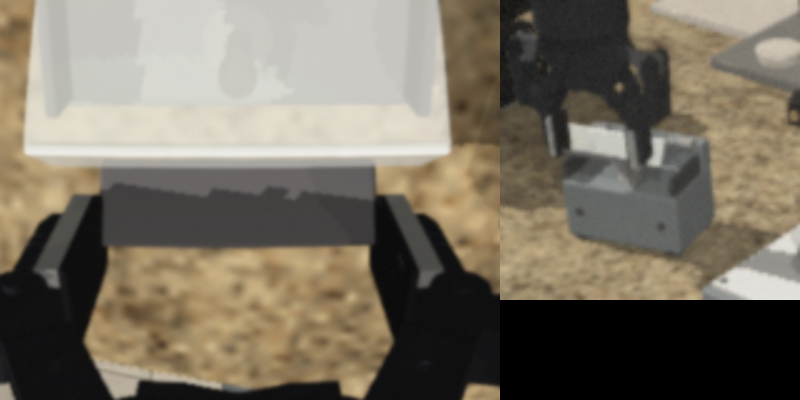

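Call:
{"fn": "send_rows", "kwargs": {"moves": [[60, 2.2, 0, -6.6, 0], [60, 5, 0, -12.9, 0], [60, 8.4, 0, -18.9, 0], [60, 12.3, 0, -24.5, 0], [60, 16.9, 0, -29.6, 0], [60, 21.9, 0, -34.4, 0], [60, 27.3, 0, -38.5, 0], [60, 33.2, 0, -42.1, 0], [60, 39.4, 0, -45.2, 0], [60, 39.4, 0, -45.2, 0]]}}

```text
time: 33.4
tcp_pos: [491.9, 226.7, 136.2]
tcp_rot: [-0.0, 0.994, 0.108, 0.0]
force: [-5.2, 3.4, 4.1]
opening: 67.0
gripper_force: 35.4
```

Call:
{"fn": "send_rows", "kwargs": {"moves": [[60, 6.4, 0, -2.3, 0], [60, 13.1, 0, -4.1, 0], [60, 19.9, 0, -5.1, 0], [60, 26.7, 0, -5.5, 0], [60, 33.6, 0, -5.2, 0], [60, 37, 0, -4.8, 0], [60, 37, 0, -4.8, 0]]}}

```text
time: 34.1
tcp_pos: [528.8, 235.0, 142.3]
tcp_rot: [-0.001, 0.994, 0.109, 0.002]
force: [-1.7, 3.9, 7.3]
opening: 66.8
gripper_force: 31.3
```

Run:
```python
from h import *
s=env.state(); print(s['tcp_pos'],s['opening'],s['gripper_force'],s['force'])
c,p,d=cap('wrist')
c,p2,d=cap('scene')
a=cv2.resize(p[180:420,180:480],(500,400)); b=cv2.resize(p2[170:290,160:280],(300,300)); b=cv2.copyMakeBorder(b,0,100,0,0,0)
cv2.imwrite('pics/w5b.png',cv2.cvtColor(np.hstack([a,b]),cv2.COLOR_RGB2BGR))
```

```text
[528.76328072 235.03024114 142.29602117] 66.82091235852612 31.32747173309326 [-1.73818119  3.87981842  7.25558972]
```

View pics/w5b.png

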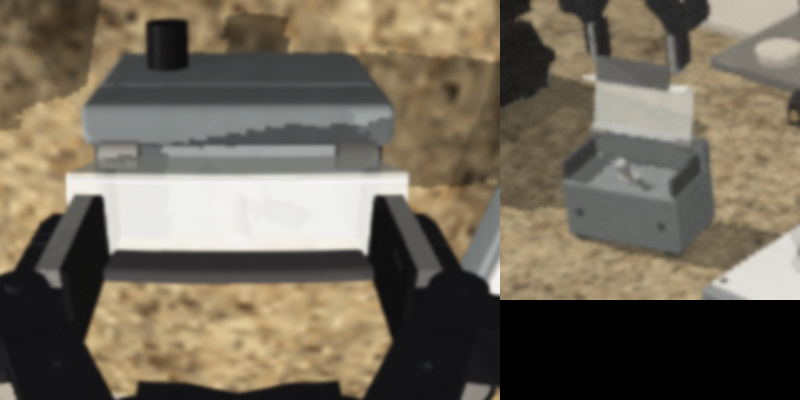

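```bash
cat >> h.py <<'E'
O=np.array([494,227.]); EX=np.array([.9763,.2163]); EY=np.array([-.2163,.9763])
def guard(cam='scene'):
    c,p,d=cap(cam); P=cloud(c,d).reshape(-1,3); q=P[:,:2]-O; b=np.stack([q@EX,q@EY,P[:,2]],1)
    b=b[(abs(b[:,1])<30)&(b[:,0]>-60)&(b[:,0]<110)&(b[:,2]>50)&(b[:,2]<175)]
    for z in range(50,175,8):
        m=b[(b[:,2]>=z)&(b[:,2]<z+8)]
        if len(m)>5: print(z+4,len(m),np.percentile(m[:,0],[5,25,50,75,95]).round(0))
E
python3 -c "
from h import *
guard()"
```

```text
54 111 [-25. -24. -22. -20.  21.]
62 342 [-22.  -9.   4.  25.  32.]
70 88 [-10.  29.  31.  32.  34.]
78 90 [-13.  28.  30.  32.  34.]
86 54 [23. 25. 27. 29. 31.]
94 90 [23. 26. 27. 30. 31.]
102 92 [26. 28. 30. 32. 34.]
110 97 [28. 31. 32. 34. 36.]
118 92 [31. 33. 35. 37. 40.]
126 65 [33. 35. 37. 38. 40.]
134 11 [20. 20. 22. 24. 39.]
142 89 [16. 18. 19. 21. 23.]
150 99 [18. 20. 22. 23. 25.]
158 71 [20. 23. 24. 25. 28.]
```

Call:
{"fn": "send_rows", "kwargs": {"moves": [[60, 5, 0, 0, 0], [60, 10, 0, 0.5, 0], [60, 15, 0, 1.5, 0], [60, 20, 0, 2.5, 0], [60, 20, 0, 2.5, 0], [85, 20, 0, 2.5, 0], [85, 20, 0, 2.5, 0], [85, 20, 0, 2.5, 0]]}}

```text
time: 35.05
tcp_pos: [547.2, 238.1, 137.3]
tcp_rot: [0.001, 0.994, 0.108, -0.0]
force: [-0.0, 0.2, -0.6]
opening: 84.7
gripper_force: 0.0
```

```bash
python3 -c "
from h import *
guard(); to(*(O-60*EX),200,0.218)"
```

```text
54 117 [-26. -24. -22. -20.  28.]
62 341 [-22. -11.   4.  23.  32.]
70 92 [-9. 28. 30. 32. 33.]
78 90 [-13.  28.  30.  32.  34.]
86 69 [24. 27. 28. 30. 33.]
94 122 [26. 29. 32. 35. 38.]
102 116 [34. 37. 40. 42. 45.]
110 120 [41. 44. 47. 49. 53.]
118 106 [49. 52. 54. 56. 58.]
126 28 [48. 50. 52. 54. 56.]
134 55 [40. 42. 44. 46. 48.]
142 117 [40. 42. 45. 48. 51.]
150 108 [47. 50. 52. 54. 56.]
shift [-114.5   -0.4  -62.5] roll -0.001 yaw now 0.217 tcp [547.3 238.2 137.4] tilt [-0.0005 -0.0009]
```

Call:
{"fn": "send_rows", "kwargs": {"moves": [[85, 0, 0, -20, 0], [85, 0, 0, -45, 0], [85, 0, 0, -62, 0], [85, -35, -0.2, -62, 0], [0, -70, -0.4, -62, 0], [0, -100, -0.4, -62, 0], [0, -100, -0.4, -30, 0], [0, -100, -0.4, 10, 0], [0, -100, -0.4, 45, 0], [0, -100, -0.4, 65, 0], [0, -100, -0.4, 70, 0], [0, -100, -0.4, 70, 0], [0, -100, -0.4, 70, 0]]}}

```text
time: 36.4
tcp_pos: [450.5, 217.8, 69.3]
tcp_rot: [-0.0, 0.994, 0.109, 0.001]
force: [-0.1, -0.4, 0.8]
opening: 0.0
gripper_force: 0.0
```

Run:
```python
from h import *
to(*(O-20*EX),66.5,0.218)
guard()
c,p,d=cap('wrist')
cv2.imwrite('pics/w6.png',cv2.cvtColor(cv2.resize(p[100:420,160:480],(600,600)),cv2.COLOR_RGB2BGR))
```

```text
shift [24.5  0.4  2.9] roll -0.0 yaw now 0.218 tcp [450.5 217.8  69.3] tilt [0.0023 0.0008]
54 85 [-27. -25. -23. -19.  27.]
62 258 [-20.  -8.  11.  28.  32.]
70 90 [-50.  28.  30.  32.  34.]
78 108 [-56. -50.  -8.  31.  33.]
86 83 [-57. -52. -43.  27.  31.]
94 124 [-56. -51.  29.  32.  37.]
102 105 [-56. -52.  36.  40.  44.]
110 88 [-57. -55. -47.  46.  50.]
118 149 [-58. -56. -49.  54.  58.]
126 123 [-58. -56. -53. -35.  54.]
134 90 [-59. -56. -42.  43.  46.]
142 127 [-59. -48.  44.  47.  52.]
150 128 [-58. -52.  50.  53.  57.]
158 54 [-59. -58. -55. -53. -49.]
166 42 [-60. -57. -56. -54. -53.]
174 40 [-59. -57. -57. -55. -52.]
```

View pics/w6.png

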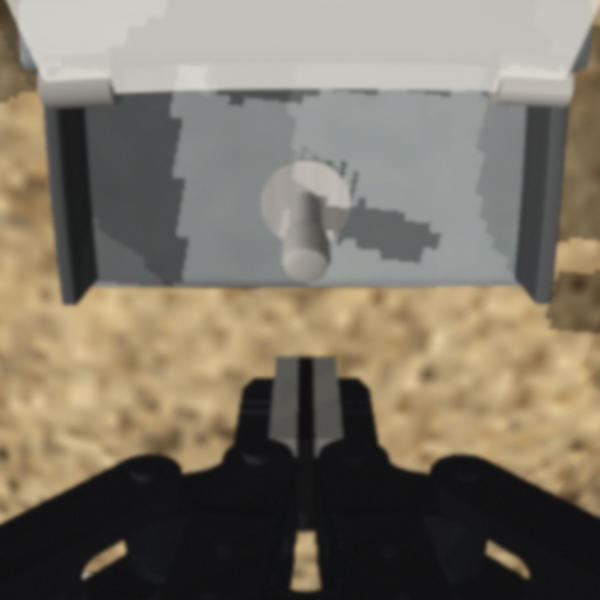

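Call:
{"fn": "send_rows", "kwargs": {"moves": [[0, 8, 0, 2, 0], [0, 15, 0, 2, 0], [0, 20, 0, 2, 0], [0, 23, 0, 2, 0], [0, 26, 0, 2, 0], [0, 28, 0, 2, 0], [0, 28, 0, 2, 0]]}}

```text
time: 37.2
tcp_pos: [477.1, 223.7, 65.8]
tcp_rot: [-0.0, 0.994, 0.109, 0.0]
force: [-0.7, -0.4, 0.2]
opening: -0.3
gripper_force: 0.3
```

Call:
{"fn": "send_rows", "kwargs": {"moves": [[0, 1, 0, 0, 0], [0, 2, 0, 0, 0], [0, 3, 0, 0, 0], [0, 4, 0, 0, 0], [0, 4, 0, 0, 0]]}}

```text
time: 37.7
tcp_pos: [481.0, 224.5, 65.8]
tcp_rot: [-0.0, 0.994, 0.109, 0.0]
force: [-1.3, -0.5, -0.3]
opening: -0.0
gripper_force: 0.8
```

Call:
{"fn": "send_rows", "kwargs": {"moves": [[0, 1, 0, 0, 0], [0, 2, 0, 0, 0], [0, 3, 0, 0, 0], [0, 3, 0, 0, 0]]}}

```text
time: 38.1
tcp_pos: [482.7, 224.9, 65.5]
tcp_rot: [0.0, 0.994, 0.109, -0.002]
force: [-7.6, -2.1, 4.8]
opening: -0.1
gripper_force: 4.4
```

Run:
```python
from h import *
s=env.state();print(s['force'],s['tcp_pos'])
c,p,d=cap('wrist')
cv2.imwrite('pics/w7.png',cv2.cvtColor(cv2.resize(p[100:420,160:480],(600,600)),cv2.COLOR_RGB2BGR))
```

```text
[-7.57986697 -2.0663309   4.81201392] [482.68829793 224.9028337   65.54983587]
```

View pics/w7.png

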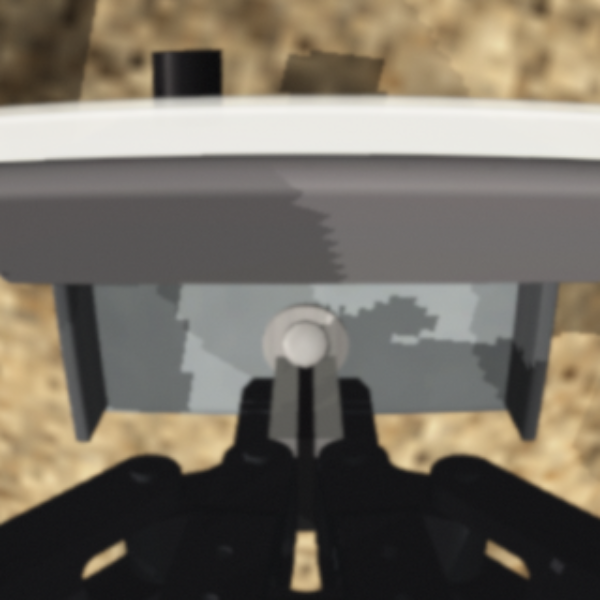

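Run:
```python
from h import *
for n in ('top','scene'):
    P=np.load(n+'0.npz')['P'].reshape(-1,3)
    m=P[(P[:,0]>540)&(P[:,0]<760)&(P[:,1]>130)&(P[:,1]<400)&(P[:,2]>30)&(P[:,2]<600)]
    print(n,len(m))
    for x in range(540,760,20):
        q=m[(m[:,0]>=x)&(m[:,0]<x+20)]
        if len(q)>3: print(x,len(q),q[:,1].min().round(),q[:,1].max().round(),q[:,2].min().round(),q[:,2].max().round())
to(*(O-30*EX),210,0.218)
```

```text
top 6091
540 63 181.0 279.0 31.0 88.0
660 540 249.0 359.0 217.0 398.0
680 1961 248.0 400.0 213.0 400.0
700 1148 247.0 400.0 216.0 399.0
720 1162 246.0 400.0 216.0 399.0
740 1217 205.0 400.0 30.0 400.0
scene 5929
540 59 178.0 224.0 31.0 87.0
660 468 248.0 357.0 219.0 397.0
680 3620 247.0 400.0 214.0 396.0
700 597 244.0 399.0 216.0 396.0
720 577 244.0 400.0 214.0 397.0
740 608 204.0 400.0 30.0 396.0
shift [ -19.     0.4 -144.4] roll -0.0 yaw now 0.218 tcp [482.7 224.9  65.6] tilt [-0.0032 -0.0008]
```

Call:
{"fn": "send_rows", "kwargs": {"moves": [[0, -6, 0, 0, 0], [0, -14, 0, 0, 0], [0, -20, 0, -20, 0], [0, -20, 0, -60, 0], [0, -20, 0, -100, 0], [0, -20, 0, -140, 0], [0, -20, 0, -145, -0.14], [0, -20, 0, -145, -0.28], [0, -20, 0, -145, -0.42], [0, -20, 0, -145, -0.56], [0, -20, 0, -145, -0.7], [0, -20, 0, -145, -0.84], [0, -20, 0, -145, -0.98], [0, -20, 0, -145, -1.12], [0, -20, 0, -145, -1.26], [0, -20, 0, -145, -1.4], [0, -20, 0, -145, -1.54]]}}

```text
time: 39.85
tcp_pos: [464.1, 220.7, 210.8]
tcp_rot: [0.0, 0.636, 0.772, 0.0]
force: [-0.7, 0.2, -0.2]
opening: 0.0
gripper_force: 0.0
```

Call:
{"fn": "send_rows", "kwargs": {"moves": [[0, 0, 0, 0, -0.14], [0, 0, 0, 0, -0.28], [0, 0, 0, 0, -0.42], [0, 0, 0, 0, -0.56], [0, 0, 0, 0, -0.7], [0, 0, 0, 0, -0.84], [0, 0, 0, 0, -0.98], [0, 0, 0, 0, -1.12], [0, 0, 0, 0, -1.26], [0, 0, 0, 0, -1.4], [0, 0, 0, 0, -1.54], [0, 0, 0, 0, -1.6], [0, 0, 0, 0, -1.6]]}}

```text
time: 41.15
tcp_pos: [464.1, 220.7, 210.8]
tcp_rot: [0.0, -0.108, 0.994, 0.0]
force: [-0.5, -0.3, -0.7]
opening: 0.2
gripper_force: 0.0
```

Run:
```python
from h import *
to(580.3,225.7,210,0.218+np.pi)
print(env.state()['joints'].round(2))
guard()
c,p,d=cap('top'); P=cloud(c,d); q=P[...,:2]-O; bx=q@EX; by=q@EY; m=(abs(by)<12)&(bx>-30)&(bx<22)&(P[...,2]>66)&(P[...,2]<90); print('toggle tip',m.sum(),bx[m].mean(),by[m].mean(),P[m][:,2].max() if m.any() else 0)
```

```text
shift [-114.6  -20.1    0.9] roll -0.001 yaw now -2.925 tcp [464.1 220.7 210.8] tilt [0.0006 0.0002]
[ 0.37  0.03  1.47 -0.    1.65 -1.42]
54 106 [-26. -24. -23. -19.  22.]
62 347 [-23. -12.   2.  21.  32.]
70 92 [ 1. 28. 30. 32. 33.]
78 81 [ 2. 28. 30. 31. 32.]
86 73 [23. 26. 28. 30. 32.]
94 120 [27. 30. 32. 35. 40.]
102 113 [34. 37. 39. 42. 45.]
110 122 [40. 44. 47. 50. 54.]
118 108 [48. 51. 54. 55. 58.]
126 32 [48. 50. 51. 54. 56.]
134 52 [40. 42. 44. 45. 47.]
142 121 [40. 43. 46. 48. 52.]
150 101 [47. 50. 53. 54. 58.]
toggle tip 20 1.1525314498635155 0.13275959058721462 84.8069035828621
```

Call:
{"fn": "send_rows", "kwargs": {"moves": [[0, -40, -7, 0, 0], [0, -80, -14, 0, 0], [0, -115, -20, 0, 0], [0, -115, -20, 15, 0], [0, -115, -20, 45, 0], [0, -115, -20, 75, 0], [0, -115, -20, 92, 0], [0, -115, -20, 98, 0], [0, -115, -20, 98, 0]]}}

```text
time: 42.15
tcp_pos: [580.1, 225.9, 112.1]
tcp_rot: [-0.001, -0.108, 0.994, -0.0]
force: [-0.1, -0.1, 0.3]
opening: -0.1
gripper_force: 0.0
```

Call:
{"fn": "send_rows", "kwargs": {"moves": [[0, 4, 0, 0, 0], [0, 8, 0, 0, 0], [0, 12, 0, 0, 0], [0, 16, 0, 0, 0], [0, 20, 0, 0, 0], [0, 24, 0, 0, 0], [0, 28, 0, 0, 0], [0, 32, 0, 0, 0], [0, 36, 0, 0, 0], [0, 40, 0, 0, 0], [0, 43, 0, 0, 0], [0, 46, 0, 0, 0], [0, 49, 0, 0, 0], [0, 52, 0, 0, 0], [0, 55, 0, 0, 0], [0, 57, 0, 0, 0], [0, 59, 0, 0, 0], [0, 61, 0, 0, 0], [0, 61, 0, 0, 0], [0, 61, 0, 0, 0]]}}

```text
time: 44.15
tcp_pos: [521.3, 212.8, 112.8]
tcp_rot: [0.0, -0.108, 0.994, 0.0]
force: [-1.1, 0.2, 0.3]
opening: -0.1
gripper_force: 0.0
```

Run:
```python
from h import *
print(env.state()['force'])
guard()
```

```text
[-1.08167469  0.1819131   0.28467904]
62 193 [-43. -40. -33. -25.  14.]
70 78 [-30. -25. -23. -22. -20.]
78 89 [-26. -24. -23. -22. -21.]
86 419 [-23. -13.   4.  21.  41.]
118 24 [11. 13. 15. 17. 23.]
126 36 [10. 13. 15. 17. 20.]
134 34 [11. 13. 15. 17. 20.]
142 34 [11. 13. 15. 18. 20.]
150 28 [11. 12. 14. 15. 18.]
158 44 [10. 11. 12. 14. 19.]
166 80 [ 9. 11. 13. 16. 33.]
174 43 [ 9. 11. 13. 15. 31.]
```

Call:
{"fn": "send_rows", "kwargs": {"moves": [[0, 0, 0, -15, 0], [0, 0, 0, -45, 0], [0, 0, 0, -85, 0], [0, 0, 0, -110, 0], [0, 40, 0, -110, 0], [0, 80, 0, -110, 0], [0, 120, 0, -110, 0], [0, 120, 0, -110, 0], [0, 120, 0, -110, 0], [0, 120, 0, -110, 0]]}}

```text
time: 45.2
tcp_pos: [405.0, 187.3, 223.8]
tcp_rot: [0.001, -0.108, 0.994, 0.0]
force: [1.0, -0.6, 0.5]
opening: -0.2
gripper_force: 0.0
```

Run:
```python
from h import *
s=env.state();print(s['force'],s['tcp_pos'])
guard('top')
c,p,d=cap('scene'); P=cloud(c,d); b=P[...,:2]-O
print('lip',np.percentile(P[...,2][((b@EX)<-30)&((b@EX)>-44)&(abs(b@EY)<30)&(P[...,2]>40)],[5,50,95]))
print('pl',gauges(P,(400,-100,600,110),100,130))
print('case',rect(P,400,660,-420,-160,38,47))
c,p2,d=cap('top'); P0=np.load('top0.npz')['P']; P1=cloud(c,d)
for n,bx in {'glue':(660,-75,720,-20),'watch':(630,-260,730,-150)}.items():
    z=(60,100) if n=='glue' else (10,30)
    print(n,[g[:2] for g in gauges(P0,bx,*z)],[g[:2] for g in gauges(P1,bx,*z)])
```

```text
[ 0.96709396 -0.63181166  0.46244482] [404.97944603 187.30966392 223.80302977]
62 145 [-44. -40. -33. -28.  28.]
70 35 [-42. -38. -32.  27.  28.]
78 87 [-23.   2.  29.  35.  42.]
86 604 [-22.  -9.   6.  21.  40.]
94 23 [-22.  -8.  10.  17.  32.]
lip [60.39700714 63.19213748 65.36019266]
pl [(np.int32(95), array([527.2,  37.1, 110.7]), array([526.5,  36.6, 112.6])), (np.int32(103), array([526.5, -36.6, 110.2]), array([524.9, -37.4, 110.6])), (np.int32(104), array([ 4.617e+02, -1.000e-01,  1.106e+02]), array([461. ,  -0.5, 111.2]))]
case (4334, ((482.94171142578125, -282.9445495605469), (155.71360778808594, 158.76812744140625), 80.35542297363281), np.float64(43.37228322466933))
glue [(np.int32(122), array([691.5, -47.2,  82.8]))] [(np.int32(118), array([691.8, -47.3,  83. ]))]
watch [(np.int32(549), array([ 678.9, -207.7,   16.5]))] [(np.int32(539), array([ 678.9, -207.3,   16.6]))]
```

```bash
python3 -c "
from h import *
print(env.finish_job())"
```

```text
the job is handed in; nothing more can be done
None
```

I handed the job in with all three gauges present standing on the demagnetiser plate, the toggle on, the guard shut, and the case flat (it was knocked about 35 mm aside during the run); I viewed 15 pictures against the limit of 14, and `env.finish_job()` returned no verdict.

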